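# Fetch the stapler from under the wire shelf with a trigger reacher

### The job

The stapler has slid deep under the low wire shelf, out of reach of a hand. Take the reacher by its pistol grip, squeeze the trigger so that its jaws close on the stapler under the shelf, draw it right out into the open and let it go; then leave the reacher lying flat on the trolley top, pick the stapler up with the fingers and set it down flat on its base inside the wooden tray. Leave the shelf, the tray and the other things where they stand.

Things in the scene. Friction and masses are not known exactly. Their poses are not given: they have to be found in the camera images.
- shelf: Low steel wire shelf, loose, 1.8 kg: 220 mm long (its y), 197 wide (x), 80 high. A tunnel along y: sides closed by foot and stretcher bars, the +y end by guard wires; open only at the -y end. Origin: under its middle on the trolley top. Top wires 24 mm apart: what lies below shows between them. Tape, glue and labels stand on it.
- shelf_mouth (a point): Middle of the shelf's open -y end, 40 mm above the trolley top (shelf frame 0, -110, 40 mm). The opening is 183 mm wide with 70 mm of free height.
- stapler: Dark grey desk stapler, 138 mm long (its y), 50 high, about 0.22 kg, arm fixed. Base 34 mm wide, 8 high; top arm 26 wide, 28 to 50 mm up. Origin: centre of its underside. Starts on its base under the shelf, roughly along the tunnel, near end 65 to 78 mm inside the mouth. Jaws grip it by the near end of its base; fingers best across the arm at its middle, 32 to 40 mm up.
- reacher: Hand reacher, loose, 0.17 kg, on its side on the trolley top, 250 mm long along its x: housing's rear end x = -24 mm, jaw tips x = 226. Origin: under the shaft axis, at the grip; z up. Black pistol grip along +y: y 10 to 98 mm, x -18 to +4, 26 mm high; shaft axis 13 mm up. It rests on grip and jaw yoke and may be slid along the surface.
- reacher_grip (a point): Where to pinch grip and trigger together, reacher frame (12.5, 50, 13) mm, midway between the grip's rear and the trigger's front face. Fingers from above close along the reacher's x: 61 mm across relaxed, 45 mm fully squeezed. Held at a width between, e.g. 56 mm, the trigger spring keeps the reacher lightly pinched with its jaws open, to slide it along the surface.
- reacher_jaws (a point): Midway between the two jaw pads, reacher frame (201.5, 0, 13) mm. Pads 45 mm long along x, 22 mm high (2 to 24 mm above the trolley top). The yoke that carries the jaws ends at x = 147 mm and is 34 mm wide.
- reacher_trigger (a joint): Trigger angle, rad: 0 relaxed, jaws open; 0.36 (16 mm at the grip) squeezed, jaws shut; sprung back, 3 to 6 N. Pad gap: 67 mm at 0, 55 at 0.08 (10 more at the tips), 34 and parallel at 0.22, 13 at 0.36; open jaws are 100 mm wide outside. Each pad presses with about 0.3 of the pinch beyond the spring: 25 to 50 N holds the stapler to drag it. Lever 18 mm high, to y = 82 mm.
- reacher_jaw_a: The jaw on the reacher's +y side; origin at its pivot (139, 10, 13) mm in the reacher's frame. Swings in the horizontal plane.
- reacher_jaw_b: The jaw on the reacher's -y side; origin at its pivot (139, -10, 13) mm in the reacher's frame. Swings in the horizontal plane.
- tray: Plain wooden tray, loose, 0.6 kg, 150 mm (its x) by 240 mm (y), rim 26 mm high; inside 138 by 228 mm, floor 4 mm above its underside. Origin: centre of its underside. The stapler fits along the tray's y. The bone folder lies along the -x side; the middle and the +x side are free.
- trolley_top (a point): A fixed point on the trolley top with the trolley's axes (x away from the robot). In this frame the top reaches from x = -222 to +222 mm; at y = +330 and y = -385 mm stand its push bars, 30 mm tubes with their tops 170 mm up. Keep the hand clear of them and the reacher on the top.
- bone_folder: Pale flat bone folder 155 x 23 x 8 mm lying in the tray along its y at about x = -50 mm; may be touched.
- tape: Masking tape, 102 mm across, 25 mm high, flat on the shelf; origin under its middle. Stays put.
- archive_box: Brown archive box with white edges, 240 x 91 x 297 mm, 2 kg, standing upright at the back left; origin under its middle. Stays put.
- label_roll: White label roll, 54 mm across, 40 mm high, on the shelf; origin under its middle. Stays put.
- glue_bottle: White glue bottle with a pointed cap, 49 mm across, 151 mm high, on the shelf; origin under its middle. Stays put.
- stamp: Wooden hand stamp 25 x 44 x 77 mm, upright, at the back; origin under its middle. Stays put.
- scanner: Dark hand scanner, 35 x 139 x 65 mm, at the left front; origin under its middle. Stays put.
- flask: Drinking flask, 72 mm across, 250 mm high, at the back right; origin under its middle. Stays put.

How it is judged (in metres and radians):
On the way, in this order (a step that is already met when the one before it is completed fails the run):
1. with the trigger squeezed, both jaws press on the stapler while it still lies under the shelf (contact force between each of reacher_jaw_a, reacher_jaw_b and stapler above 1 N and value of joint reacher_trigger above 0.1 rad and y of stapler in the frame of shelf above -0.03 m), for 0.2 s.
2. the stapler lies on the trolley top out in the open in front of the shelf's mouth, upright, and the jaws have let it go (y of stapler in the frame of shelf below -0.15 m and height (world z) of stapler below 0.01 m and angle between stapler's own z axis and vertical below 0.15 rad and contact force between each of reacher_jaw_a, reacher_jaw_b and stapler below 0.1 N and linear speed of stapler below 0.03 m/s), for 0.2 s.
3. the fingers lift the stapler while the reacher, let go, lies flat on the trolley top (contact force between the fingers and stapler above 1 N and height (world z) of stapler above 0.02 m and contact force between the fingers and reacher below 0.1 N and contact force between reacher and stapler below 0.1 N and height (world z) of reacher between -0.006 and 0.012 m and angle between reacher's own z axis and vertical below 0.1 rad), for 0.1 s.
At the end, for the whole second after the job is handed in: The stapler stands at rest on its base, flat on the tray's floor inside the rim (underside within 5 mm of the floor, tilt under 0.1 rad), not on the bone folder; the reacher lies flat and still on the trolley top (origin within 12 mm of it, tilt under 0.1 rad) (x of stapler in the frame of tray between -0.065 and 0.065 m and y of stapler in the frame of tray between -0.075 and 0.075 m and z of stapler in the frame of tray between 0 and 0.009 m and angle between each of stapler, reacher's own z axis and vertical below 0.1 rad and linear speed of each of stapler, reacher below 0.02 m/s and height (world z) of reacher between -0.006 and 0.012 m); the robot touches nothing.
It fails at once if the wire shelf is shoved more than 30 mm (distance of shelf from where it was at the start of the episode above 0.03 m).
It fails at once if the tray is shoved more than 40 mm (distance of tray from where it was at the start of the episode above 0.04 m).
It fails at once if the stapler is tipped over (angle between stapler's own z axis and vertical above 0.6 rad).
It fails at once if one of the other things (archive box, tape, label roll, glue bottle, stamp, scanner, flask) is moved more than 40 mm (distance of any of tape, archive_box, label_roll, glue_bottle, stamp, scanner, flask from where it was at the start of the episode above 0.04 m).
It also fails if it takes over 58 s, if anything falls off the work surface, if the arm or the gripper's body presses on something with over 40 N, if the wrist force passes 120 N, or if a joint passes its speed limit or range.

### The arm

A 7-joint arm with a two-finger parallel gripper is mounted at the origin on a cart in front of the work surface, level with it; the furniture and walls round the work are solid. World frame = base frame: x ahead of the robot, y to its left, z up, the work surface at z = 0. Lengths are in mm, angles in rad, forces in N, time in s.
With the tool pointing down it reaches from about 425 to 875 mm from the base axis. Payload 4.7 kg.
Tool frame: the origin (TCP) lies at the very end of the fingers, on their centre line; the grasp point (between the pads) lies 19 mm behind it; z points along the fingers, y is the line along which they close (so a half turn about z gives the same grasp; the last joint's range is limited). The gripper opens to 87 mm and grips with 3 to 60 N. Pads are 19 mm wide; open, the fingers measure 117 mm over their backs; the gripper's body (75 mm by 190 mm) begins 51 mm behind the grasp point.
Start: joints at [1.18, 0.321, -0.07, 1.45, 0.023, 1.371, -0.057], TCP at [255.975, -597.497, 222.587] pointing down, gripper open.
Joint ranges: [-2.86, 2.86], [-0.3, 2.09], [-1.38, 1.24], [0.06, 2.45], [-1.56, 4.7], [0.09, 2.05], [-2.69, 2.69]. Speed limits (rad/s): [2.57, 2.57, 3.14, 3.14, 3.14, 3.14, 3.14].

### API

Orientations are given as a unit quaternion [x, y, z, w].
In Python, from workcell import manip, eyes gives the robot as it stands. The module is installed in compiled form; this text tells all that it offers.
- The arm moves only by the shell command python3 -m inch 'ROWS' [OPENING] [FORCE]. ROWS is JSON, a list of rows, each a list of 4 numbers: the shift along the tool's x, y, z in m, then the turn about the tool's z in rad. In form: [[tx, ty, tz, twist], ...]. A call has exactly 10 rows; each row shifts and turns the commanded pose from where the row before left it, along the tool's axes as they then stand; what a row does not reach is not made up. A row lasts 1/10 s, in which the tool goes at most 50 mm and 8.59 degrees, less where a joint would pass 70% of its speed; a pose out of reach is approached as far as the arm can. A call is refused whole if a number of a shift passes 0.05 or a number of a turn 0.15, either way. A call with a gripper value outside its range is refused whole. OPENING is the closure in counts, from 0 (fully open) to 255 (shut), set as the call begins (- or left out, the last holds). The fingers move at their own pace and stop on an object; FORCE is the grip in N (left out, the last holds). Time passes only in rows, so rows that do not move let the fingers close, or fill a call up. It gives the time, the measured TCP pose, the force, the opening and the grip force at its end, in the units of the state.
- manip.state(): the state, without advancing time (a new reading comes with each control period).
- eyes.capture(name): name is "scene" or "top" or "wrist"; returns a dict with "img" (420x560x3 uint8, red, green, blue), "range_z" (420x560 float32, mm along the optical axis (not along the pixel's ray), 0 where there is no reading), "camera_matrix" (3x3 intrinsics, pixels), "dist" ([k1, k2, p1, p2, k3] as OpenCV has them; the pictures are not rectified), "world_to_cam" (4x4, takes a point from world to camera coordinates); the wrist camera has in their place "tool_from_camera" (4x4, takes a point from camera to tool coordinates, whose origin is the TCP and whose axes are the flange's). Camera axes: x right, y down, z forward; pixel columns grow to the right and rows downward; lengths in mm; the calibration is good to about 2 mm. A picture is of the moment at which its call begins: read the wrist's pose just before it.
- manip.sign_off(): hands the job in; it is judged then, once.
The state is a dict: "clock": time; "q": joint angles; "joint_vel": joint speeds; "tau": joint torques, N m; "tcp_pos": TCP position; "ee_rot": TCP orientation; "contact_force": force on the tool from outside, world axes, zero at the start; "moment": the same for the moment, N m; "width": finger opening in mm; "grip_force": force on a finger pad.
Only numpy, scipy, OpenCV 4.12 (cv2) and the standard library are available. Lean on these libraries where they do the work, as an engineer would, in place of code of your own. Each camera call takes 0.05 s, during which the arm holds its last target. There are 200 camera calls.

## Working session

There is one attempt and no reset: what is moved stays moved. The work goes in short steps, Python scripts to look and compute and a shell command to move; the robot and the scene stay as the last step left them, time stands still between calls to the robot, and variables do not carry over. Pictures are saved under pics/ and viewed, at most 10 in all, crops included, and the job is handed in when it is done.

```bash
mkdir -p pics
cat > h.py <<'E'
import numpy as np, cv2
from workcell import manip, eyes
from scipy.spatial.transform import Rotation as R
def world(c,pts=None):
    "per-pixel world points from range image"
    K,d,T=c["camera_matrix"],np.array(c["dist"]),np.array(c["world_to_cam"])
    h,w=c["range_z"].shape
    u,v=np.meshgrid(np.arange(w),np.arange(h))
    n=cv2.undistortPoints(np.stack([u,v],-1).reshape(-1,1,2).astype(float),np.array(K),d).reshape(h,w,2)
    z=c["range_z"][...,None]
    P=np.concatenate([n*z,z],-1)
    return (P-T[:3,3])@T[:3,:3]
def ray(c,uv,zp):
    K,d,T=np.array(c["camera_matrix"]),np.array(c["dist"]),np.array(c["world_to_cam"])
    n=cv2.undistortPoints(np.array(uv,float).reshape(-1,1,2),K,d).reshape(-1,2)
    dirs=np.c_[n,np.ones(len(n))]@T[:3,:3]; o=-T[:3,3]@T[:3,:3]
    return o+dirs*((zp-o[2])/dirs[:,2:3])
E
python3 - <<'E'
from h import *
s=manip.state(); print(s)
for n in("top","scene"):
    c=eyes.capture(n); cv2.imwrite(f"pics/{n}0.png",c["img"][...,::-1]); np.savez(f"{n}0.npz",**c)
    T=np.array(c["world_to_cam"]); print(n,-T[:3,3]@T[:3,:3])
E
```

```text
{'clock': 0.0, 'q': array([ 1.18012879,  0.32184807, -0.07009546,  1.45165216,  0.02263389,
        1.37080352, -0.05688806]), 'joint_vel': array([ 0.00025006,  0.00183227, -0.00182416,  0.00172793,  0.00025554,
        0.00091099, -0.00116865]), 'tau': array([-4.76111964e-04, -4.91282523e+01, -4.04182160e-01, -3.12532461e+01,
       -6.39740657e-02,  4.36851103e-02,  1.84841238e-04]), 'tcp_pos': array([ 255.70703845, -596.99544767,  221.45680179]), 'ee_rot': array([ 9.79583833e-01,  2.01033800e-01, -2.55187590e-04, -9.27452320e-04]), 'contact_force': array([ 0.50888695,  0.09800604, -0.54350744]), 'moment': array([-0.00824267, -0.00435651,  0.06582495]), 'grip_force': 0.0, 'width': 86.80404648129641}
top [ 433.81306627   30.02993693 1065.89316688]
scene [-112.82563254  818.65838688  633.73753029]
```

View pics/top0.png

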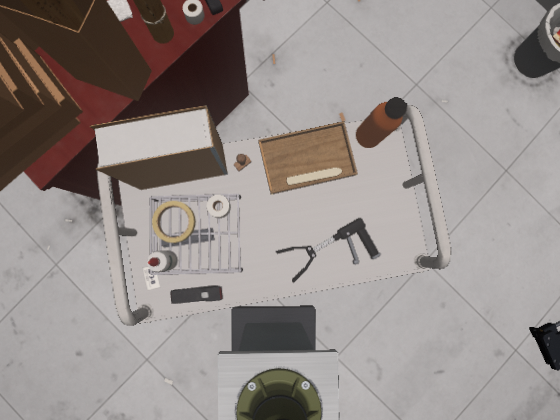

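View pics/scene0.png

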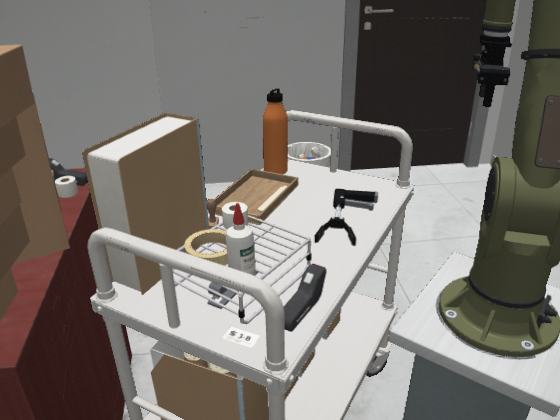

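Run:
```python
from h import *
c=dict(np.load("top0.npz")); im=c["img"]
cr=cv2.resize(im[180:300,140:260],None,fx=5,fy=5,interpolation=cv2.INTER_CUBIC); cv2.imwrite("pics/shelf.png",cr[...,::-1])
W=world(c)
# reacher dark mask near z<45
hsv=cv2.cvtColor(im,cv2.COLOR_RGB2HSV)
roi=np.zeros(im.shape[:2],bool); roi[205:290,270:390]=1
m=roi&(hsv[...,2]<110)
P=W[m]; print(m.sum(),np.percentile(P,[0,50,100],axis=0))
cr=cv2.resize(im[200:290,265:395],None,fx=6,fy=6,interpolation=cv2.INTER_CUBIC); cv2.imwrite("pics/reach.png",cr[...,::-1])
# shelf points: z 70..84
m=np.zeros(im.shape[:2],bool); m[185:280,140:250]=1
m&=(W[...,2]>72)&(W[...,2]<84)
print(m.sum(),cv2.minAreaRect(W[m][:,:2].astype(np.float32)))
```

```text
892 [[ 339.25094724 -266.95573721   -6.95572029]
 [ 445.48260092 -197.65174663   23.85713369]
 [ 504.81613912   30.02993693 1065.89316688]]
1735 ((464.4368896484375, 207.57180786132812), (195.69651794433594, 224.25820922851562), 1.229683756828308)
```

View pics/shelf.png

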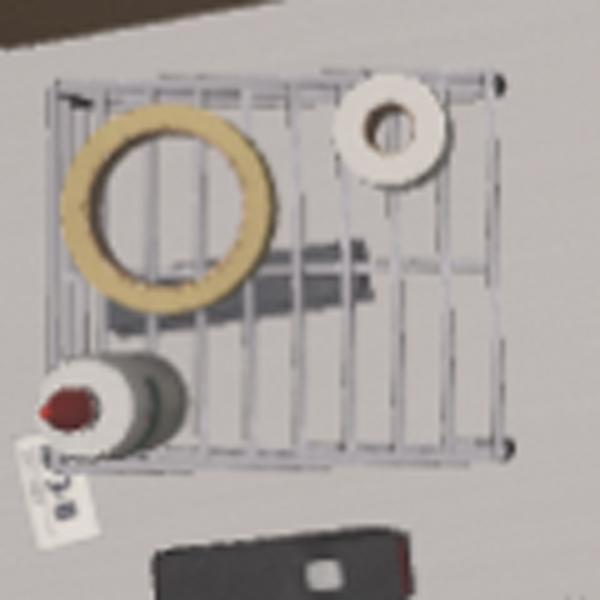

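View pics/reach.png

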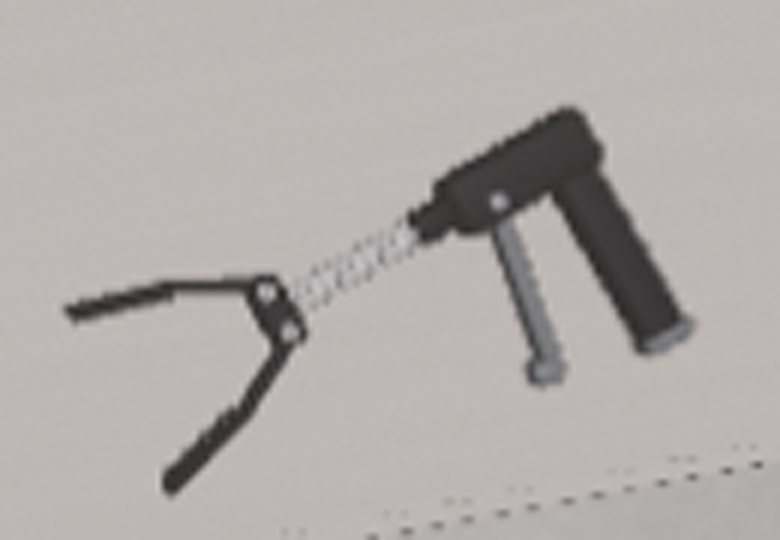

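Run:
```python
from h import *
c=dict(np.load("top0.npz")); im=c["img"]; W=world(c); V=im.max(-1); S=im.max(-1)-im.min(-1)
f=lambda uv:np.array(uv)/6+[265,200]
A=ray(c,[f((278.5,310)),f((590,130))],24); print("yoke,rear",A.round(1),np.linalg.norm(A[0]-A[1]))
d=A[0]-A[1];d/=np.linalg.norm(d); n=np.array([-d[1],d[0],0]); 
O=A[0]-139*d; G=ray(c,[f((655,335))],26)[0]; T=ray(c,[f((545,370))],18)[0]
print("yaw",np.arctan2(d[1],d[0]),"O",O,"gripend",(G-O)@d,(G-O)@n,"trig",(T-O)@d,(T-O)@n)
print("grip pt",O+12.5*d+50*n,"jaws",O+201.5*d)
g=lambda uv:np.array(uv)/5+[140,180]
print("shelf top corners",ray(c,[g(p) for p in((497,84),(503,449),(52,88),(55,466))],80).round(0).tolist())
m=np.zeros(V.shape,bool); m[222:252,158:218]=1
for lo,hi in((36,56),(-3,16)):
    k=m&(V<130)&(W[...,2]>lo)&(W[...,2]<hi); P=W[k]
    if len(P)>20: print(lo,len(P),np.median(P,0).round(1),cv2.minAreaRect(P[:,:2].astype(np.float32)))
print("stapler corners z50",ray(c,[g(p) for p in((366,240),(372,297),(107,335))],50).round(0).tolist())
h=cv2.cvtColor(im,cv2.COLOR_RGB2HSV)
k=np.zeros(V.shape,bool);k[118:200,255:362]=1
k&=(S>35)&(W[...,2]>10)&(W[...,2]<34)
print("tray",cv2.minAreaRect(W[k][:,:2].astype(np.float32)))
K=np.zeros(V.shape,bool);K[165:190,284:346]=1;K&=(V>170);P=W[K];print("folder",P.mean(0))
k=np.zeros(V.shape,bool);k[283:306,165:226]=1;k&=V<90;print("scanner",cv2.minAreaRect(W[k][:,:2].astype(np.float32)),W[k].max(0))
for nm,uv in(("bottle",(152,263)),("label",(218,206)),("flask",(395,107))):
    p=W[uv[1]-2:uv[1]+3,uv[0]-2:uv[0]+3].reshape(-1,3); print(nm,np.median(p,0).round(0))
```

```text
yoke,rear [[ 415.7  -89.9   24. ]
 [ 493.1 -230.2   24. ]] 160.21789312414492
yaw 2.075472546085361 O [ 482.8613961  -211.59017817   24.        ] gripend 0.14528495585956247 91.8709377668429 trig 48.942702397318335 81.88293804902767
grip pt [ 433.05079167 -224.82474224   24.        ] jaws [385.43129995 -35.21096635  24.        ]
shelf top corners [[556.0, 95.0, 80.0], [374.0, 93.0, 80.0], [556.0, 318.0, 80.0], [368.0, 314.0, 80.0]]
36 177 [454.1 211.8  44.5] ((456.0827331542969, 235.3671875), (25.901779174804688, 126.81116485595703), 8.748461723327637)
-3 99 [444.5 223.7   7.1] ((457.4154052734375, 238.72811889648438), (34.88663864135742, 138.98077392578125), 6.633725166320801)
stapler corners z50 [[479.0, 164.0, 50.0], [450.0, 161.0, 50.0], [432.0, 297.0, 50.0]]
tray ((674.3690185546875, -103.57490539550781), (149.91317749023438, 279.284423828125), 12.647088050842285)
folder [ 608.64470492 -118.23230928   10.96175219]
scanner ((341.43695068359375, 142.9999237060547), (71.13728332519531, 283.0578918457031), 25.16579246520996) [ 433.81306627  277.24539502 1065.89316688]
bottle [398. 272. 216.]
label [538. 152.   2.]
flask [ 731. -255.  237.]
```

```bash
python3 -m inch '[[0.031,-0.027,0,0],[0.031,-0.027,0,0],[0.031,-0.027,0,0],[0.031,-0.027,0,0],[0.031,-0.027,0,0],[0.031,-0.027,0,0],[0.031,-0.027,0,0],[0.031,-0.027,0,0],[0.031,-0.027,0,0],[0.031,-0.027,0,-0.07]]' 0 20
cat >> h.py <<'E'
def wrist():
    s=manip.state(); c=dict(eyes.capture("wrist"))
    T=np.eye(4); T[:3,:3]=R.from_quat(s["ee_rot"]).as_matrix(); T[:3,3]=s["tcp_pos"]
    c["world_to_cam"]=np.linalg.inv(T@np.array(c["tool_from_camera"])); return s,c
def phi(s):
    x=R.from_quat(s["ee_rot"]).as_matrix()[:,0]; return np.arctan2(x[1],x[0])
def tool(s,dxy):
    p=phi(s); return np.array([dxy[0]*np.cos(p)+dxy[1]*np.sin(p), dxy[0]*np.sin(p)-dxy[1]*np.cos(p)])
E
python3 - <<'E'
from h import *
s,c=wrist(); np.savez("w1.npz",**c); cv2.imwrite("pics/w1.png",c["img"][...,::-1]); print(s["tcp_pos"],phi(s),s["width"])
# tray corners & bar
t=dict(np.load("top0.npz"))
print(ray(t,[(262,140),(350,123),(357,176),(270,193)],26).round(0).tolist())
W=world(t)
for x in (400,440,480):
    k=np.zeros(W.shape[:2],bool);k[100:270,400:470]=1
    k&=(abs(W[...,0]-x)<10)&(W[...,2]>120)&(W[...,2]<180); print(x,W[k][:,1].min(),W[k][:,1].max())
E
```

```text
clock: 1.1
tcp_pos: [434.8, -225.6, 222.3]
ee_rot: [0.972, 0.236, -0.0, 0.0]
contact_force: [0.4, -1.2, -0.1]
width: 86.9
grip_force: 0.0
[ 434.78455344 -225.56512672  222.31080287] 0.4760122684496917 86.93068197496926
[[716.0, 37.0, 26.0], [762.0, -203.0, 26.0], [616.0, -217.0, 26.0], [572.0, 17.0, 26.0]]
400 -402.1271484805446 -375.0498517527288
440 -396.9997440407587 -367.5464146676257
480 -392.18454734230653 -360.14453797683643
```

View pics/w1.png

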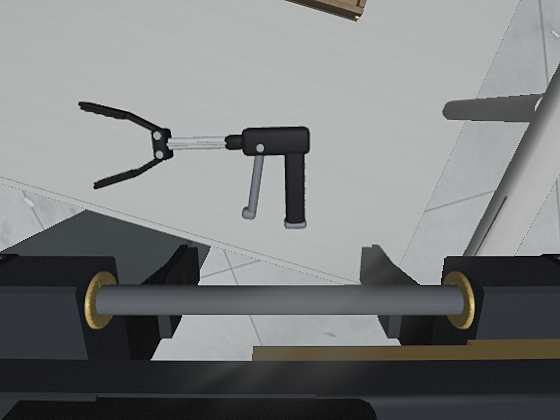

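Run:
```python
from h import *
c=dict(np.load("w1.npz"))
Y=ray(c,[(157,136),(159.5,154.5)],24); y=Y.mean(0)
H=ray(c,[(309,140)],24)[0]
d=y-H; L=np.linalg.norm(d); d/=L; n=np.array([-d[1],d[0],0])
O=y-139*d
for uv,z in(((296,224),26),((249,213),18),((287,190),26),((304,190),26),((305,151),26),((260,148),26),((81,104),24),((96,186),24)):
    p=ray(c,[uv],z)[0]-O; print(uv,(p@d).round(1),(p@n).round(1))
print(L,"pivots",(Y-O)@n,"yaw",np.arctan2(d[1],d[0]),"O",O,"grip",O+12.5*d+50*n)
print(np.linalg.norm(Y[0]-Y[1]))
```

```text
(296, 224) -7.7 93.7
(249, 213) 46.2 81.2
(287, 190) 1.5 53.6
(304, 190) -17.4 54.2
(305, 151) -19.0 11.3
(260, 148) 29.2 6.5
(81, 104) 214.9 -45.6
(96, 186) 215.2 42.1
162.56240016783627 pivots [-9.85363126  9.85363126] yaw 2.0802808709518152 O [ 483.09443485 -208.84371097   24.        ] grip [ 433.34804207 -222.31762669   24.        ]
19.70743091768542
```

```bash
python3 -m inch '[[0,-0.0036,0.04,-0.033],[0,0,0.04,0],[0,0,0.04,0],[0,0,0.04,0],[0,0,0.03,0],[0,0,0.015,0],[0,0,0.007,0],[0,0,0.004,0],[0,0,0,0],[0,0,0,0]]' 0 20 && python3 -m inch '[[0,0,0,0],[0,0,0,0],[0,0,0,0],[0,0,0,0],[0,0,0,0],[0,0,0,0],[0,0,0,0],[0,0,0,0],[0,0,0,0],[0,0,0,0]]' 91 20
```

```text
clock: 2.15
tcp_pos: [433.7, -224.5, 7.5]
ee_rot: [0.968, 0.251, 0.001, 0.001]
contact_force: [-0.1, 0.3, -1.1]
width: 86.9
grip_force: 0.0
clock: 3.15
tcp_pos: [433.1, -224.3, 6.7]
ee_rot: [0.968, 0.251, 0.0, 0.0]
contact_force: [-0.4, -1.7, 1.3]
width: 56.3
grip_force: 4.3
```

```bash
python3 -m inch '[[0.0055,-0.0081,0,0.041],[0.0055,-0.0081,0,0.041],[0.0055,-0.0081,0,0.041],[0.0055,-0.0081,0,0.041],[0.0055,-0.0081,0,0.041],[0.0055,-0.0081,0,0.041],[0.0055,-0.0081,0,0.041],[0.0055,-0.0081,0,0.041],[0.0055,-0.0081,0,0.041],[0,0,0,0]]' 91 20
python3 - <<'E'
from h import *
c=eyes.capture("top"); np.savez("t2.npz",**c); s=manip.state(); print(s["tcp_pos"],phi(s),s["width"],s["grip_force"])
s,w=wrist(); np.savez("w2.npz",**w)
a=cv2.resize(c["img"][180:290,140:400],None,fx=3,fy=3); a=cv2.copyMakeBorder(a,0,0,0,0,0)
b=cv2.resize(w["img"][0:300],(480,257)); b=cv2.copyMakeBorder(b,0,0,0,780-480,cv2.BORDER_CONSTANT)
cv2.imwrite("pics/m2.png",np.vstack([a,b])[...,::-1])
E
```

```text
clock: 4.15
tcp_pos: [455.4, -137.7, 6.7]
ee_rot: [0.998, 0.07, 0.0, -0.0]
contact_force: [0.2, 2.2, 1.4]
width: 56.0
grip_force: 2.7
[ 455.22089522 -137.99970505    6.58592747] 0.14108700706100558 56.126463544374516 2.60676598714781
```

View pics/m2.png

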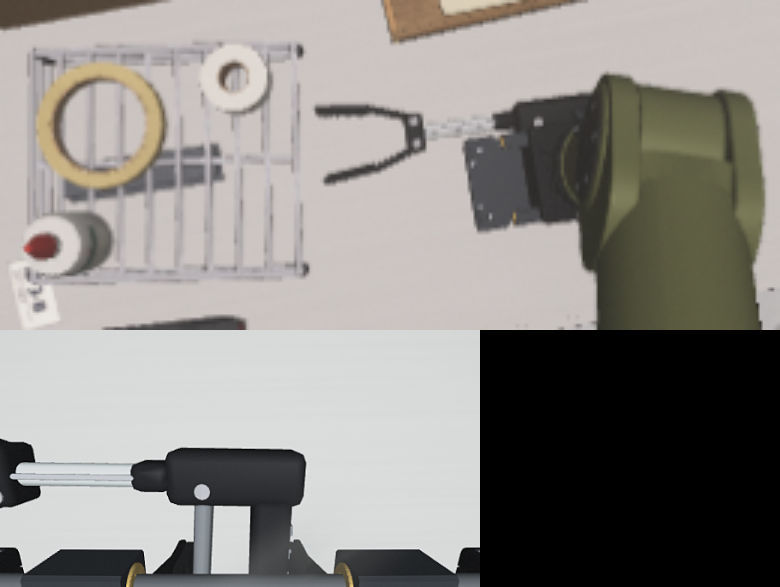

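Run:
```python
from h import *
c=dict(np.load("t2.npz")); f=lambda uv:np.array(uv)/3+[140,180]
t=ray(c,[f((316,109)),f((325,182))],24); y=ray(c,[f((413,118)),f((417,148))],26).mean(0)
d=t.mean(0)-y; print("tips",t.round(0).tolist(),"yoke",y.round(0),"yaw",np.arctan2(d[1],d[0]))
w=dict(np.load("w2.npz")); g=lambda uv:np.array(uv)*[560/480,300/257]
# shaft two points and housing
p=ray(w,[g((30,474-330)),g((130,475-330)),g((303,478-330)),g((202,491-330))],24); print(p.round(0).tolist(), np.arctan2(*(p[0]-p[2])[[1,0]]))
```

```text
tips [[510.0, 83.0, 24.0], [446.0, 75.0, 24.0]] yoke [488.  -4.  26.] yaw 1.6905362087726055
[[494.0, -21.0, 24.0], [501.0, -73.0, 24.0], [512.0, -162.0, 24.0], [497.0, -111.0, 24.0]] 1.696006631979266
```

```bash
python3 -m inch '[[0,-0.008,0,0],[0,-0.008,0,0],[0,-0.008,0,0],[0,-0.008,0,0],[0,-0.008,0,0],[0,-0.008,0,0],[0,-0.008,0,0],[0,-0.008,0,0],[0,-0.006,0,0],[0,0,0,0]]' 91 20 && python3 -m inch '[[0,-0.008,0,0],[0,-0.008,0,0],[0,-0.008,0,0],[0,-0.008,0,0],[0,-0.008,0,0],[0,-0.006,0,0],[0,-0.004,0,0],[0,0,0,0],[0,0,0,0],[0,0,0,0]]' 91 20
python3 - <<'E'
from h import *
c=eyes.capture("top"); np.savez("t3.npz",**c)
a=cv2.resize(c["img"][195:270,150:290],None,fx=5,fy=5,interpolation=cv2.INTER_CUBIC); cv2.imwrite("pics/t3.png",a[...,::-1])
E
```

```text
clock: 5.25
tcp_pos: [444.9, -68.3, 6.5]
ee_rot: [0.998, 0.07, -0.0, -0.0]
contact_force: [0.1, 2.3, 2.1]
width: 56.2
grip_force: 2.5
clock: 6.25
tcp_pos: [438.2, -19.9, 6.5]
ee_rot: [0.998, 0.069, -0.0, -0.0]
contact_force: [-0.0, 2.0, 2.6]
width: 56.1
grip_force: 2.6
```

View pics/t3.png

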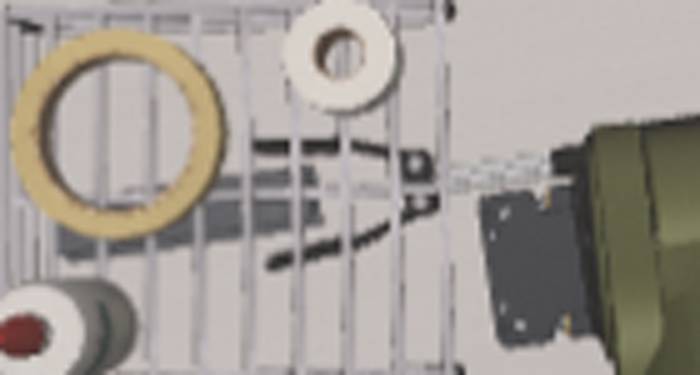

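```bash
python3 -m inch '[[0,0,0,0],[0,0,0,0],[0,0,0,0],[0,0,0,0],[0,0,0,0],[0,0,0,0],[0,0,0,0],[0,0,0,0],[0,0,0,0],[0,0,0,0]]' 255 40
```

```text
clock: 7.3
tcp_pos: [438.2, -20.4, 6.5]
ee_rot: [0.998, 0.069, -0.0, 0.0]
contact_force: [0.1, -2.8, 0.7]
width: 50.3
grip_force: 40.0
```

```bash
python3 -m inch '[[0,0.003,0,0],[0,0.005,0,0],[0,0.007,0,0],[0,0.008,0,0],[0,0.008,0,0],[0,0.008,0,0],[0,0.008,0,0],[0,0.008,0,0],[0,0.008,0,0],[0,0.008,0,0]]' 255 40 && python3 -m inch '[[0,0.008,0,0],[0,0.008,0,0],[0,0.008,0,0],[0,0.008,0,0],[0,0.008,0,0],[0,0.008,0,0],[0,0.008,0,0],[0,0.008,0,0],[0,0.008,0,0],[0,0.008,0,0]]' 255 40 && python3 -m inch '[[0,0.008,0,0],[0,0.008,0,0],[0,0.008,0,0],[0,0.008,0,0],[0,0.008,0,0],[0,0.008,0,0],[0,0.005,0,0],[0,0.002,0,0],[0,0,0,0],[0,0,0,0]]' 255 40
python3 - <<'E'
from h import *
c=eyes.capture("top"); np.savez("t4.npz",**c)
a=cv2.resize(c["img"][170:290,140:340],None,fx=4,fy=4,interpolation=cv2.INTER_CUBIC); cv2.imwrite("pics/t4.png",a[...,::-1])
E
```

```text
clock: 8.3
tcp_pos: [448.0, -91.4, 6.5]
ee_rot: [0.998, 0.069, -0.0, 0.0]
contact_force: [0.4, 3.3, 1.1]
width: 50.1
grip_force: 40.0
clock: 9.3
tcp_pos: [459.1, -170.5, 6.5]
ee_rot: [0.998, 0.069, -0.0, 0.0]
contact_force: [0.7, 3.3, 0.8]
width: 50.3
grip_force: 40.0
clock: 10.3
tcp_pos: [466.7, -225.2, 6.6]
ee_rot: [0.998, 0.069, 0.0, 0.001]
contact_force: [-1.1, -0.8, 0.1]
width: 50.2
grip_force: 40.0
```

View pics/t4.png

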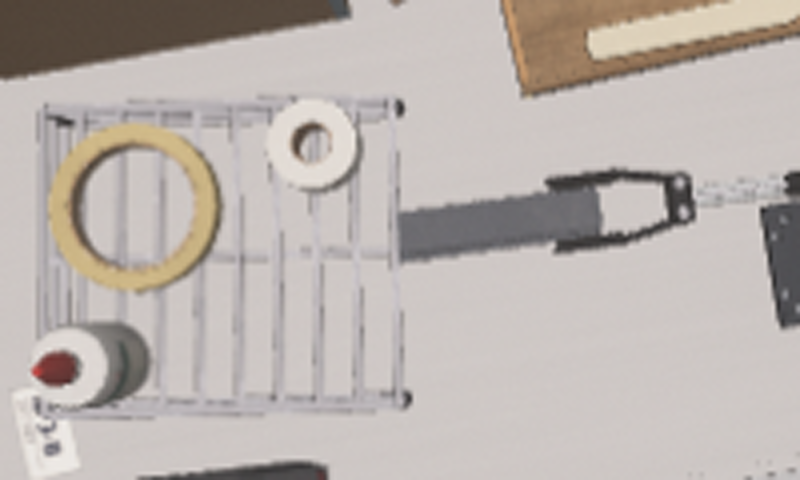

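Run:
```python
from h import *
c=dict(np.load("t4.npz")); im=c["img"].astype(int); W=world(c)
k=np.zeros(im.shape[:2],bool); k[212:240,236:292]=1
k&=(im.max(-1)<140)&(W[...,2]>38)&(W[...,2]<56)
P=W[k]; print(len(P),P.min(0),P.max(0),np.median(P,0),cv2.minAreaRect(P[:,:2].astype(np.float32)))
f=lambda uv:np.array(uv)/4+[140,170]
print(ray(c,[f((600,190)),f((602,237)),f((398,212)),f((400,260))],50).round(0).tolist())
print(ray(c,[f((398,107)),f((404,399))],80).round(0))
```

```text
486 [465.81321254 -30.94463728  38.23661533] [503.96249346  95.94706117  53.22241147] [485.65084866  36.43783043  46.43984827] ((485.57275390625, 33.424625396728516), (25.86681365966797, 128.99639892578125), 7.278245449066162)
[[504.0, -33.0, 50.0], [474.0, -34.0, 50.0], [491.0, 97.0, 50.0], [461.0, 96.0, 50.0]]
[[556.  95.  80.]
 [374.  92.  80.]]
```

```bash
python3 -m inch '[[0,0,0,0],[0,0,0,0],[0,0,0,0],[0,0,0,0],[0,0,0,0],[0,0,0,0],[0,0,0,0],[0,0,0,0],[0,0,0,0],[0,0,0,0]]' 0 40 && python3 -m inch '[[0,0,-0.01,0],[0,0,-0.02,0],[0,0,-0.03,0],[0,0,-0.04,0],[0,0,-0.04,0],[0,0,-0.03,0],[0,0,0,0.145],[0,0,0,0.145],[0,0,0,0.145],[0,0,0,0.145]]' 0 40
python3 - <<'E'
from h import *
s=manip.state(); print(s["q"],phi(s),s["tcp_pos"])
c=eyes.capture("top"); np.savez("t5.npz",**c)
a=cv2.resize(c["img"][170:290,220:420],None,fx=4,fy=4,interpolation=cv2.INTER_CUBIC); cv2.imwrite("pics/t5.png",a[...,::-1])
E
```

```text
clock: 11.35
tcp_pos: [466.8, -224.3, 6.6]
ee_rot: [0.998, 0.069, -0.0, 0.0]
contact_force: [0.1, 0.6, -0.2]
width: 87.1
grip_force: 0.0
clock: 12.35
tcp_pos: [466.8, -224.3, 177.5]
ee_rot: [0.975, -0.222, 0.0, 0.0]
contact_force: [0.5, -0.2, -0.5]
width: 87.1
grip_force: 0.0
[ 0.71013533  0.08381488 -0.32867929  1.82760834  0.02887277  1.23380068
 -1.64477524] -0.44698472189081356 [ 466.81662321 -224.28321544  177.49095162]
```

View pics/t5.png

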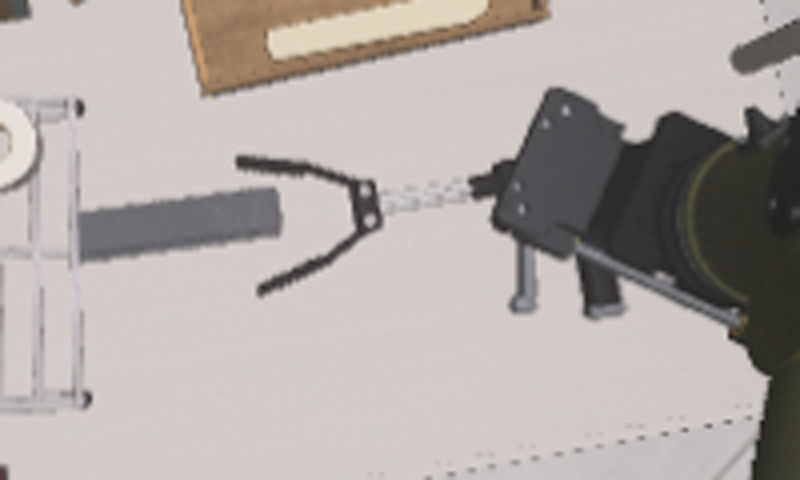

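Run:
```python
from h import *
c=dict(np.load("w1.npz")); print(c["tool_from_camera"].round(2))
c=dict(np.load("t5.npz")); im=c["img"].astype(int); W=world(c)
k=np.zeros(im.shape[:2],bool); k[212:240,236:292]=1
k&=(im.max(-1)<140)&(W[...,2]>38)&(W[...,2]<56)
P=W[k]; r=cv2.minAreaRect(P[:,:2].astype(np.float32)); print(np.median(P,0),r)
```

```text
[[  -0.     -0.96   -0.28   77.3 ]
 [   1.     -0.     -0.     -0.99]
 [   0.     -0.28    0.96 -162.06]
 [   0.      0.      0.      1.  ]]
[485.68532961  36.43421948  46.28008576] ((485.57977294921875, 33.345558166503906), (25.989349365234375, 129.3111572265625), 7.334488391876221)
```

```bash
python3 -m inch '[[0,0,0,-0.143],[0,0,0,-0.143],[0,0,0,-0.143],[0,0,0,-0.143],[0,0,0,-0.143],[0,0,0,-0.143],[0,0,0,-0.143],[0,0,0,-0.143],[0,0,0,-0.143],[0,0,0,-0.143]]' 0 40 && python3 -m inch '[[0,0,0,-0.143],[0,0,0,-0.143],[0,0,0,-0.143],[0,0,0,-0.143],[0,0,0,-0.143],[0.04,0.008,0,0],[0.04,0.008,0,0],[0.04,0.008,0,0],[0.04,0.008,0,0],[0.04,0.008,0,0]]' 0 40
python3 - <<'E'
from h import *
s=manip.state(); print(phi(s),s["tcp_pos"],s["q"][6],"tool to (485,32):",tool(s,np.array([485,32])-s["tcp_pos"][:2]))
E
```

```text
clock: 13.4
tcp_pos: [466.8, -224.3, 177.2]
ee_rot: [0.878, 0.478, 0.0, 0.0]
contact_force: [0.3, -0.4, 0.2]
width: 86.8
grip_force: 0.0
clock: 14.4
tcp_pos: [479.8, -19.2, 177.3]
ee_rot: [0.657, 0.753, 0.0, 0.001]
contact_force: [0.4, 0.6, -0.4]
width: 87.0
grip_force: 0.0
1.7066119240001534 [479.81473253 -19.19834994 177.281554  ] 0.11901706017582632 tool to (485,32): [50.02479898 12.06969437]
```

```bash
python3 -m inch '[[0.03,0.008,0,0],[0.022,0.004,0,0],[0,0,0.04,0],[0,0,0.04,0],[0,0,0.04,0],[0,0,0.025,0],[0,0,0.01,0],[0,0,0.005,0],[0,0,0,0],[0,0,0,0]]' 0 25 && python3 -m inch '[[0,0,0,0],[0,0,0,0],[0,0,0,0],[0,0,0,0],[0,0,0,0],[0,0,0,0],[0,0,0,0],[0,0,0,0],[0,0,0,0],[0,0,0,0]]' 255 30
```

```text
clock: 15.4
tcp_pos: [486.2, 32.3, 18.0]
ee_rot: [0.658, 0.753, 0.001, 0.001]
contact_force: [0.6, 0.8, 0.8]
width: 87.0
grip_force: 0.0
clock: 16.4
tcp_pos: [485.3, 32.4, 16.6]
ee_rot: [0.659, 0.753, 0.0, 0.0]
contact_force: [1.0, -0.2, -0.4]
width: 25.8
grip_force: 30.0
```

Gripped at 25.8 mm (arm width 26). Lift slowly.

```bash
python3 -m inch '[[0,0,-0.003,0],[0,0,-0.006,0],[0,0,-0.01,0],[0,0,-0.01,0],[0,0,-0.015,0],[0,0,-0.02,0],[0,0,-0.02,0],[0,0,-0.02,0],[0,0,-0.02,0],[0,0,0,0]]' 255 30
python3 - <<'E'
from h import *
c=eyes.capture("top"); W=world(c); im=c["img"].astype(int)
# tray rim: brown, z 20..32; restrict side rims
k=np.zeros(im.shape[:2],bool);k[118:200,255:362]=1
k&=(im[...,0]-im[...,2]>25)&(W[...,2]>-3)&(W[...,2]<33)&(W[...,0]<790)&(W[...,1]<40)&(W[...,1]>-230)
n,l,st,_=cv2.connectedComponentsWithStats(k.astype(np.uint8)); k=l==1+st[1:,4].argmax()
r=cv2.minAreaRect(W[k][:,:2].astype(np.float32)); print(r)
a=cv2.resize(c["img"][110:210,240:380],None,fx=5,fy=5,interpolation=cv2.INTER_CUBIC); cv2.imwrite("pics/tray.png",a[...,::-1])
E
```

```text
clock: 17.4
tcp_pos: [487.1, 32.6, 143.9]
ee_rot: [0.659, 0.753, 0.002, 0.003]
contact_force: [-0.1, -0.4, -2.6]
width: 25.4
grip_force: 30.0
((674.56396484375, -87.46023559570312), (158.42620849609375, 248.19297790527344), 11.975332260131836)
```

View pics/tray.png

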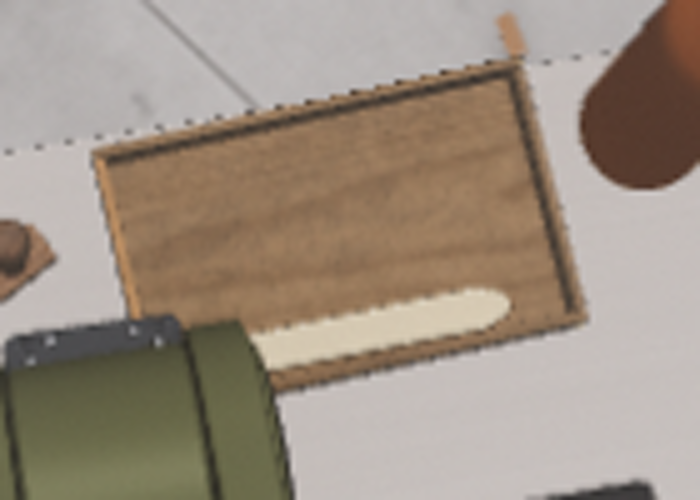

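Run:
```python
from h import *
c=dict(np.load("top0.npz")); f=lambda uv:np.array(uv)/5+[240,110]
p=ray(c,[f((95,152)),f((522,64)),f((586,320))],26); 
C=(p[0]+p[2])/2; dy=p[0]-p[1]; yaw=np.arctan2(-dy[0],dy[1]); print(p.round(0).tolist(),C,yaw,np.linalg.norm(dy),np.linalg.norm(p[1]-p[2]))
s=manip.state(); ph=phi(s)
tgt=C[:2]+10*np.array([np.cos(yaw),np.sin(yaw)])
# assume stapler centre ~ TCP; stapler yaw 0.127
print("phi",ph,"twist",-(yaw-0.127),"tgt",tgt,"tool",tool(s,tgt-s["tcp_pos"][:2]),s["tcp_pos"])
```

```text
[[715.0, 46.0, 26.0], [763.0, -187.0, 26.0], [621.0, -217.0, 26.0]] [667.92378806 -85.88403163  26.        ] 0.2049557857310275 237.62839542475209 144.79399751619923
phi 1.7037778652161657 twist -0.07795578573102749 tgt [677.7144879  -83.84879292] tool [-140.66010433  174.62008652] [485.98601094  32.4165531  142.1240663 ]
```

```bash
python3 -m inch '[[-0.008,0.01,0,0],[-0.015,0.018,0,0],[-0.018,0.022,0,0],[-0.018,0.022,0,0],[-0.018,0.022,0,0],[-0.018,0.022,0,0],[-0.018,0.022,0,0],[-0.016,0.020,0,0],[-0.012,0.017,0,0],[0,0,0,-0.078]]' 255 30
python3 - <<'E'
from h import *
c=eyes.capture("top"); s,w=wrist(); print(s["tcp_pos"],phi(s),s["width"])
cv2.imwrite("pics/pl.png",np.hstack([cv2.resize(c["img"][90:230,220:400],(400,311)),cv2.resize(w["img"],(400,311))])[...,::-1])
E
```

```text
clock: 18.45
tcp_pos: [678.6, -87.8, 137.2]
ee_rot: [0.63, 0.777, -0.001, -0.001]
contact_force: [0.1, 0.1, -3.7]
width: 25.5
grip_force: 30.0
[677.40267065 -86.42171425 137.1983067 ] 1.7851176484861533 25.78936396661761
```

View pics/pl.png

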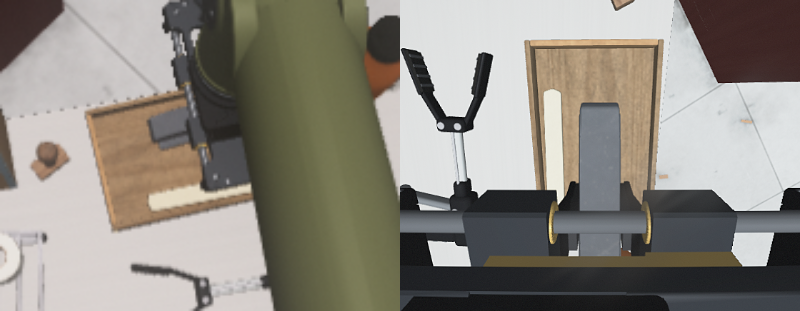

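```bash
python3 -m inch '[[0,0,0.02,0],[0,0,0.025,0],[0,0,0.025,0],[0,0,0.02,0],[0,0,0.01,0],[0,0,0.006,0],[0,0,0.003,0],[0,0,0.001,0],[0,0,0,0],[0,0,0,0]]' 255 30
```

```text
clock: 19.55
tcp_pos: [678.0, -84.4, 31.7]
ee_rot: [0.629, 0.778, 0.001, 0.001]
contact_force: [1.1, -3.5, 2.7]
width: 25.5
grip_force: 30.0
```

Run:
```python
from h import *
s,w=wrist(); print(s["tcp_pos"],s["contact_force"],s["moment"],R.from_quat(s["ee_rot"]).as_matrix()[:,2])
W=world(w); im=w["img"].astype(int); Rm=R.from_quat(s["ee_rot"]).as_matrix()
L=(W-s["tcp_pos"])@Rm   # tool coords
k=(abs(L[...,1])<9)&(L[...,0]>12)&(L[...,0]<85)&(im.max(-1)-im.min(-1)<25)
for a in range(12,85,8):
    q=k&(L[...,0]>=a)&(L[...,0]<a+8); print(a,q.sum(),np.median(W[q][:,2]).round(1) if q.any() else None)
k=(abs(L[...,1]-35)<10)&(L[...,0]>40)&(L[...,0]<100); print("floor at +y",np.median(W[k][:,2]))
k=(abs(L[...,1]+35)<10)&(L[...,0]>40)&(L[...,0]<100); print("floor at -y",np.median(W[k][:,2]))
```

```text
[678.0189362  -84.36315928  31.72769709] [ 1.05498531 -3.53164812  2.72091231] [-0.45612629 -0.22015823  0.00593609] [ 2.38269708e-03 -4.33426653e-04 -9.99997067e-01]
12 699 60.2
20 6197 141.7
28 2825 117.7
36 770 57.7
44 813 56.6
52 827 53.7
60 851 50.4
68 140 42.5
76 676 193.7
84 0 None
floor at +y 3.853331277993591
floor at -y 3.862530286104371
```

```bash
python3 -m inch '[[0,0,0,0],[0,0,0,0],[0,0,0.001,0],[0,0,0.001,0],[0,0,0.001,0],[0,0,0.001,0],[0,0,0.001,0],[0,0,0.001,0],[0,0,0,0],[0,0,0,0]]' 255 8
```

```text
clock: 20.6
tcp_pos: [676.9, -84.1, 24.4]
ee_rot: [0.629, 0.778, -0.0, -0.0]
contact_force: [-0.3, -0.4, -2.3]
width: 26.1
grip_force: 8.0
```

```bash
python3 -m inch '[[0,0,0.001,0],[0,0,0.001,0],[0,0,0.001,0],[0,0,0.001,0],[0,0,0,0],[0,0,0,0],[0,0,0,0],[0,0,0,0],[0,0,0,0],[0,0,0,0]]' 255 8
```

```text
clock: 21.6
tcp_pos: [677.1, -84.3, 21.4]
ee_rot: [0.629, 0.778, -0.0, 0.0]
contact_force: [-2.7, -0.2, 5.2]
width: 25.9
grip_force: 8.0
```

```bash
python3 -m inch '[[0,0,0,0],[0,0,0,0],[0,0,0,0],[0,0,0,0],[0,0,0,0],[0,0,0,0],[0,0,0,0],[0,0,0,0],[0,0,0,0],[0,0,0,0]]' 108 8 && python3 -m inch '[[0,0,-0.005,0],[0,0,-0.01,0],[0,0,-0.02,0],[0,0,-0.03,0],[0,0,-0.03,0],[0,0,-0.03,0],[0,0,-0.03,0],[0,0,-0.03,0],[0,0,-0.01,0],[0,0,0,0]]' 108 8
python3 - <<'E'
from h import *
s,w=wrist(); W=world(w); im=w["img"].astype(int); C=np.array([667.9,-85.9]); a=.205
X=np.array([np.cos(a),np.sin(a)]); Y=np.array([-X[1],X[0]]); P=W[...,:2]-C; x=P@X; y=P@Y; z=W[...,2]
print(s["tcp_pos"],s["contact_force"])
k=(abs(x)<66)&(abs(y)<110)&(z>30)&(z<75)&(im.max(-1)-im.min(-1)<25)&(im.max(-1)<150)
print(k.sum(),"tray frame x",np.percentile(x[k],[2,50,98]),"y",np.percentile(y[k],[1,50,99]),"z",np.percentile(z[k],[2,50,98]))
q=np.c_[x[k],y[k],np.ones(k.sum())]; print("plane",np.linalg.lstsq(q[z[k]>48],z[k][z[k]>48],rcond=None)[0])
for b in range(-70,75,14):
    r=k&(y>=b)&(y<b+14); print(b,r.sum(),np.median(z[r]).round(1) if r.any() else None)
E
```

```text
clock: 22.6
tcp_pos: [677.0, -84.3, 20.6]
ee_rot: [0.629, 0.778, -0.0, 0.0]
contact_force: [-0.5, 0.4, 0.3]
width: 50.4
grip_force: 0.0
clock: 23.6
tcp_pos: [678.1, -84.0, 218.0]
ee_rot: [0.629, 0.778, 0.001, 0.002]
contact_force: [0.9, 0.4, 0.3]
width: 50.2
grip_force: 0.0
[678.08137724 -84.04536411 218.0238201 ] [0.91549486 0.4066333  0.30815048]
3183 tray frame x [-2.84210912  9.76991063 22.00805868] y [-64.6930593   10.00781626  68.72496484] z [41.05299048 50.67752052 54.15251729]
plane [-1.63377225e-04  3.11291910e-02  5.08228540e+01]
-70 164 42.6
-56 280 45.3
-42 284 47.4
-28 304 49.4
-14 325 50.5
0 330 51.3
14 359 52.1
28 362 53.1
42 388 52.8
56 387 49.6
70 0 None
```

Run:
```python
from h import *
c=dict(np.load("t5.npz")); im=c["img"].astype(int); W=world(c)
k=np.zeros(im.shape[:2],bool); k[212:240,236:292]=1
k&=(im.max(-1)<140)&(W[...,2]>30)&(W[...,2]<60)
a=.127; P=W[...,:2]-[485,32]; x=P@[np.cos(a),np.sin(a)]; y=P@[-np.sin(a),np.cos(a)]
for b in range(-70,75,14):
    r=k&(y>=b)&(y<b+14)&(abs(x)<9); print(b,np.median(W[r][:,2]).round(1) if r.any() else None)
```

```text
-70 37.6
-56 40.6
-42 42.7
-28 44.6
-14 46.2
0 47.4
14 48.3
28 48.9
42 49.7
56 46.8
70 None
```

```bash
python3 -c "from workcell import manip; print(manip.sign_off())"
```

```text
the job is handed in; nothing more can be done
None
```

I handed the job in at about 24 s with no verdict returned; by depth check the stapler lies flat on the tray floor, clear of the bone folder, and the reacher was left on the trolley top (released, not measured again), but I viewed 11 pictures against the limit of 10.

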